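# Line up the flux bottles in the bench rack and lock the sliding stop

### The job

Stand the two loose flux bottles in the rack's channel beside the two already there, then slide the blue stop up and press it home, so that all four stand upright in one closed row against the grey end cheek, held snugly between cheek and stop with no play. Then press the red cam lever down flat to lock the stop there; do not squeeze the bottles hard, and leave the reel, the label roll and the multimeter where they are.

Things in the scene. Friction and masses are not known exactly. Their poses are not given: they have to be found in the camera images.
- bottle_a: White flux bottle with a red pointed cap, standing upright: body a cylinder 37 mm in diameter and 62 mm tall, narrow neck and cap above it, 96 mm tall overall, 90 g. Origin: centre of its underside; z up its axis. Starts loose on the bench to the left of the rack.
- bottle_b: White flux bottle with a red pointed cap, standing upright: body a cylinder 37 mm in diameter and 62 mm tall, narrow neck and cap above it, 96 mm tall overall, 90 g. Origin: centre of its underside; z up its axis. Starts loose on the bench to the left of the rack.
- bottle_c: White flux bottle with a red pointed cap, standing upright: body a cylinder 37 mm in diameter and 62 mm tall, narrow neck and cap above it, 96 mm tall overall, 90 g. Origin: centre of its underside; z up its axis. Starts in the channel, the nearer of the two to the end cheek, 0 to 20 mm short of it.
- bottle_d: White flux bottle with a red pointed cap, standing upright: body a cylinder 37 mm in diameter and 62 mm tall, narrow neck and cap above it, 96 mm tall overall, 90 g. Origin: centre of its underside; z up its axis. Starts in the channel next to bottle_c, with a gap between them.
- rack: Grey fixed rack, base 130 x 340 x 14 mm. Origin: centre of its underside; y along the row, towards the end cheek; x across, away from robot. Channel along y at x = -22 mm: floor z = 14 mm, 44 mm wide between rails 18 mm tall, 5 mm thick. Grey end cheek (top z = 76 mm): inner face fixed anywhere from y = +118 to +146 mm (not reported: feel or look)..
- stop (a joint): Slide of the blue stop along the rack's +y, m: 0 at the open end, grows towards the end cheek, 0.135 at most. Its row face stands at rack y = -110 mm + this value. It slides with some friction (4 N) and stays where it is left while the lever is up; lever down clamps it.
- stop_push (a point): Centre of the outer face of the blue stop, the upright 40 mm wide face turned away from the bottles, on the channel's centre line, 44 mm above the bench (push here towards the cheek). The block reaches 55 mm from here to its row face and from 16 to 66 mm above the bench; axes as the rack's.
- stop_face (a point): Middle of the stop's row face (which touches the last bottle), on the channel floor; axes as the rack's.
- cam_lever (a joint): Red cam lever on the back of the stop, rad: 0 raised (leaning 45 degrees from vertical to the rack's +x), 0.8 pressed down flat (pointing to the rack's +x), locked. From about 0.4 on its cam bears on the guide bar and clamps the stop; past 0.68 it is over centre and stays.
- lever_tip (a point): Tip of the red lever, 80 mm from its pivot; the rod is 13 to 17 mm thick.
- lever_pivot (a point): Lever's pivot, 52 mm above the bench; its pin lies along the rack's y, so that the lever swings in the rack's x-z plane.
- reel: Bystander: solder reel with blue flanges, 60 mm diameter, 36 mm tall, lying flat. Origin: centre of its underside.
- labels: Bystander: roll of white labels, 68 mm diameter, 40 mm tall, lying flat. Origin: centre of its underside.
- meter: Bystander: yellow hand multimeter, 130 x 66 x 44 mm, lying on its back. Origin: centre of its underside.

How it is judged (in metres and radians):
At the end, for the whole second after the job is handed in: All four bottles at rest on the channel floor, upright within 0.08 rad, within 6 mm of its centre line; each within 131 mm of the stop's row face; row held without play (bottle_c and bottle_d press on each other with over 1.5 N); cam lever down past 0.68 rad (value of joint cam_lever above 0.68 rad and contact force between bottle_c and bottle_d above 1.5 N and x of bottle_a in the frame of rack between -0.028 and -0.016 m and y of bottle_a in the frame of stop_face between 0.01 and 0.131 m and z of bottle_a in the frame of rack between 0.009 and 0.018 m and angle between each of bottle_a, bottle_b, bottle_c, bottle_d's own z axis and vertical below 0.08 rad and linear speed of each of bottle_a, bottle_b, bottle_c, bottle_d below 0.01 m/s and x of bottle_b in the frame of rack between -0.028 and -0.016 m and y of bottle_b in the frame of stop_face between 0.01 and 0.131 m and z of bottle_b in the frame of rack between 0.009 and 0.018 m and x of bottle_c in the frame of rack between -0.028 and -0.016 m and y of bottle_c in the frame of stop_face between 0.01 and 0.131 m and z of bottle_c in the frame of rack between 0.009 and 0.018 m and x of bottle_d in the frame of rack between -0.028 and -0.016 m and y of bottle_d in the frame of stop_face between 0.01 and 0.131 m and z of bottle_d in the frame of rack between 0.009 and 0.018 m); the robot touches nothing.
It fails at once if the bottles in the row are squeezed together with more than 25 N (contact force between bottle_c and bottle_d above 25 N).
It fails at once if the blue-flanged reel is moved by more than 30 mm (distance of reel from where it was at the start of the episode above 0.03 m).
It fails at once if the roll of white labels is moved by more than 30 mm (distance of labels from where it was at the start of the episode above 0.03 m).
It fails at once if the yellow multimeter is moved by more than 30 mm (distance of meter from where it was at the start of the episode above 0.03 m).
It also fails if it takes over 64 s, if anything falls off the work surface, if the arm or the gripper's body presses on something with over 40 N, if the wrist force passes 120 N, or if a joint passes its speed limit or range.

### The arm

A 6-joint arm with a two-finger parallel gripper is mounted at the origin on a cart in front of the work surface, level with it; the furniture and walls round the work are solid. World frame = base frame: x ahead of the robot, y to its left, z up, the work surface at z = 0. Lengths are in mm, angles in rad, forces in N, time in s.
With the tool pointing down it reaches from about 400 to 925 mm from the base axis. Payload 12.5 kg.
Tool frame: the origin (TCP) lies midway between the tips of the shut fingers; the grasp point (between the pads) lies 19 mm behind it; z points along the fingers, y is the line along which they close (so a half turn about z gives the same grasp; the last joint's range is limited). The gripper opens to 95 mm and grips with 3 to 60 N. Pads are 20 mm wide; open, the fingers measure 119 mm over their backs; the gripper's body (75 mm by 180 mm) begins 59 mm behind the grasp point.
Start: joints at [1.128, 0.491, 1.559, -0, 1.092, -0.106], TCP at [206.527, 589.91, 214.661] pointing down, gripper open.
Joint ranges: [-3.1, 3.1], [-0.84, 2.19], [0.05, 2.79], [-1.13, 4.28], [0.06, 2.93], [-2.69, 2.69]. Speed limits (rad/s): [2.22, 2.22, 2.79, 3.14, 3.14, 3.14].

### API

Orientations are given as [roll, pitch, yaw] about the fixed x, y, z axes, in that order (R = Rz(yaw) Ry(pitch) Rx(roll)).
In Python, from cell import env gives the robot as it stands.
- The arm moves only by the shell command python3 -m inch 'ROWS'. ROWS is JSON, a list of rows, each a list of 7 numbers: the turn, a rotation vector about the tool's x, y, z in rad, then the shift along the tool's x, y, z in cm, then the closure, from -1 (fully open) to 1 (shut). A call has 1 to 20 rows; each row shifts and turns the commanded pose from where the row before left it, along the tool's axes as they then stand; what a row does not reach is not made up. A row lasts 1/8 s, in which the tool goes at most 62.5 mm and 10.7 degrees, less where a joint would pass 70% of its speed; a pose out of reach is approached as far as the arm can. A call with a gripper value outside its range is refused whole. The fingers move at their own pace and stop on an object; the grip force is fixed at half the most. Time passes only in rows, so rows that do not move let the fingers close. It gives the time, the measured TCP pose, the force, the opening and the grip force at its end, in the units of the state.
- env.state(): the state, without advancing time (a new reading comes with each control period).
- env.read_camera(name): name is "scene" or "top" or "wrist"; returns a dict with "img" (420x560x3 uint8, red, green, blue), "depth" (420x560 float32, mm along the optical axis (not along the pixel's ray), 0 where there is no reading), "fx", "fy", "cx", "cy" (pixels), "position" and "orientation" of the camera in the world. Camera axes: x right, y down, z forward; pixel columns grow to the right and rows downward; lengths in mm; the calibration is good to about 2 mm. A picture is of the moment at which its call begins.
- env.job_done(): hands the job in; it is judged then, once.
Trained networks look in a picture, given as the dict that the camera call returned (one of the last four; its "shot" number tells which), for a name from the list of things; names that differ only in an ending like _2 or _b are one class to them, and where a whole thing is asked for, a point or a joint stands for the part that bears it (a point fixed in the world has none). Each returns a list of dicts, best first, with "score" (0 to 1); they miss things now and then, are a little off and sometimes report something else, mostly with a low value. They report only what shows in the picture. A call takes as long as a camera call.
- env.find_in(picture, target): "centre" ([x, y, z] in mm, in the coordinates of the camera as it stood for that picture, good to about 4 mm: the middle of the surface that is visible of it).
- env.trace(picture, target): "mask" (420x560 bool, what is visible of it).
The state is a dict: "t": time; "joints": joint angles; "qvel": joint speeds; "tau": joint torques, N m; "eef_pos": TCP position; "tcp_rot": TCP orientation; "ft_force": force on the tool from outside, world axes, zero at the start; "moment": the same for the moment, N m; "opening": opening from 0.0 (shut) to 1.0 (fully open); "grip_force": force on a finger pad.
Only numpy, scipy, OpenCV 4.12 (cv2) and the standard library are available. Lean on these libraries where they do the work, as an engineer would, in place of code of your own. Each camera call takes 0.05 s, during which the arm holds its last target. There are 200 camera calls.

## Working session

There is one attempt and no reset: what is moved stays moved. The work goes in short steps, Python scripts to look and compute and a shell command to move; the robot and the scene stay as the last step left them, time stands still between calls to the robot, and variables do not carry over. Pictures are saved under pics/ and viewed, at most 10 in all, crops included, and the job is handed in when it is done.

```bash
ls; mkdir -p pics; cat > h.py <<'E'
import numpy as np, cv2
from scipy.spatial.transform import Rotation as R
from cell import env
def Rm(o):
    o=np.array(o,float)
    return o if o.shape==(3,3) else R.from_euler('xyz',o).as_matrix()
def world(c,p): return Rm(c['orientation'])@np.array(p)+np.array(c['position'])
def cloud(c):
    v,u=np.mgrid[:420,:560]; d=c['depth']
    P=np.stack([(u-c['cx'])/c['fx']*d,(v-c['cy'])/c['fy']*d,d],-1)
    W=P@Rm(c['orientation']).T+np.array(c['position']); W[d==0]=np.nan
    return W
def save(c,n): cv2.imwrite('pics/'+n,c['img'][:,:,::-1])
E
python3 - <<'E'
from h import *
s=env.state(); print({k:np.round(v,3) for k,v in s.items()})
for n in ['top','scene']:
    c=env.read_camera(n); save(c,n+'0.png'); print(n,c['position'],c['orientation'],c['fx'])
    for t in ['bottle_a','rack','stop','stop_push','stop_face','cam_lever','lever_tip','lever_pivot','reel','labels','meter']:
        try: print(t,[(np.round(world(c,f['centre'])).tolist(),round(f['score'],2)) for f in env.find_in(c,t)])
        except Exception as e: print(t,e)
E
```

```text
pics
{'t': np.float64(0.0), 'joints': array([ 1.128,  0.492,  1.559,  0.   ,  1.092, -0.106]), 'qvel': array([-0.001,  0.002, -0.001,  0.001, -0.001, -0.001]), 'tau': array([-4.0000e-03, -6.1265e+01, -2.5817e+01,  6.9000e-02,  4.8000e-02,
       -0.0000e+00]), 'eef_pos': array([206.402, 589.671, 214.057]), 'tcp_rot': array([-3.14 , -0.   ,  2.805]), 'ft_force': array([-0.657,  0.298,  0.436]), 'moment': array([-0.001,  0.05 ,  0.039]), 'grip_force': np.float64(0.0), 'opening': np.float64(1.001)}
top [ 346.58761894  -17.18952278 1221.79642927] [-2.96362732 -0.01401112 -1.58959553] 446.46036076343654
bottle_a [([421.0, 309.0, 49.0], 0.72), ([555.0, 239.0, 52.0], 0.66), ([504.0, 60.0, 72.0], 0.55), ([500.0, 18.0, 70.0], 0.52)]
rack [([531.0, -62.0, 19.0], 0.96)]
stop [([524.0, -164.0, 66.0], 0.56)]
stop_push [([526.0, -162.0, 66.0], 0.85), ([500.0, 61.0, 72.0], 0.27)]
stop_face [([524.0, -166.0, 66.0], 0.58)]
cam_lever [([572.0, -169.0, 74.0], 0.65)]
lever_tip [([566.0, -170.0, 74.0], 0.73), ([523.0, -164.0, 63.0], 0.43)]
lever_pivot [([520.0, -165.0, 63.0], 0.95)]
reel []
labels [([595
[... 178 characters left out ...]
653] 475.6147404744182
bottle_a [([424.0, 306.0, 43.0], 0.68), ([502.0, 4.0, 63.0], 0.64), ([553.0, 232.0, 42.0], 0.56), ([504.0, 54.0, 65.0], 0.51)]
rack [([505.0, -113.0, 21.0], 0.63), ([552.0, 236.0, 42.0], 0.25)]
stop [([509.0, -178.0, 58.0], 0.92)]
stop_push [([508.0, -178.0, 63.0], 0.95), ([570.0, -176.0, 74.0], 0.28)]
stop_face [([507.0, -176.0, 59.0], 0.55)]
cam_lever [([571.0, -182.0, 78.0], 0.71), ([504.0, -112.0, 22.0], 0.53)]
lever_tip [([573.0, -173.0, 71.0], 0.49)]
lever_pivot [([508.0, -177.0, 61.0], 0.98)]
reel [([676.0, 103.0, 39.0], 0.73)]
labels [([588.0, -376.0, 35.0], 0.76), ([551.0, 234.0, 44.0], 0.7)]
meter [([426.0, -401.0, 40.0], 0.58), ([510.0, -179.0, 61.0], 0.19)]
```

View pics/top0.png

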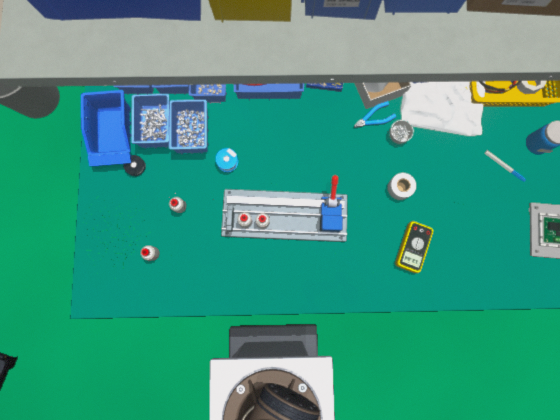

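View pics/scene0.png

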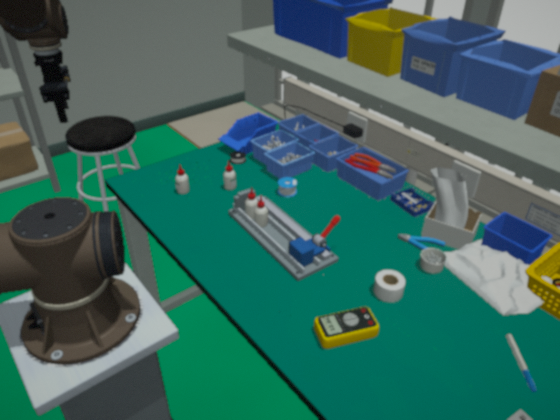

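The top view shows the rack (cols 222–348, rows 190–242) with the cheek at its left end and two bottles at (245,219) and (263,220). The loose bottles are at (177,205) and (149,253), the reel is at (227,160), and the raised lever tip is at (335,178). The scene view agrees with this.

```bash
cat > m.py <<'E'
from h import *
def circ(Q,r=18.5):
    from scipy.optimize import least_squares
    f=lambda p:np.hypot(Q[:,0]-p[0],Q[:,1]-p[1])-r
    s=least_squares(f,Q[:,:2].mean(0),loss='soft_l1',f_scale=1.); return s.x,np.abs(s.fun).mean()
E
python3 - <<'E'
from m import *
for n in ['top','scene']:
    c=env.read_camera(n); W=cloud(c); print('==',n)
    bench=W[(abs(W[...,0]-450)<40)&(abs(W[...,1]-150)<60)]; print('bench z',np.round(np.median(bench[:,2]),1))
    for b in [(421,306),(554,236),(503,57),(501,11)]:
        m=(np.hypot(W[...,0]-b[0],W[...,1]-b[1])<28); Q=W[m]
        cap=Q[Q[:,2]>82+14*(b[1]<200)-6]; 
        img=c['img'][m].astype(int); red=Q[(img[:,0]>140)&(img[:,1]<80)]
        body=Q[(Q[:,2]>35)&(Q[:,2]<60)]
        print(b,'zmax',np.round(np.nanmax(Q[:,2]),1),'cap',np.round(np.median(cap,0),1),len(cap),'red',np.round(red.mean(0),1),len(red), 'bodyfit',[np.round(x,1) for x in circ(body)] if len(body)>8 else None)
    t=env.trace(c,'rack')[0]['mask'] if n=='top' else None
    if t is not None:
        Q=W[t]; Q=Q[(Q[:,2]>8)&(Q[:,2]<35)]; r=cv2.minAreaRect(Q[:,:2].astype(np.float32)); print('rack rect',r,len(Q))
        # lever & cheek
    blue=(c['img'][...,2]>130)&(c['img'][...,0]<80)&(abs(W[...,0]-515)<50)&(abs(W[...,1]+170)<60)
    Q=W[blue]; T=Q[Q[:,2]>60]; print('stop top', np.round(T.min(0),1),np.round(T.max(0),1),cv2.minAreaRect(T[:,:2].astype(np.float32)))
    red=(c['img'][...,0]>140)&(c['img'][...,1]<80)&(W[...,1]<-120)&(W[...,1]>-230)&(W[...,0]<650)
    Q=W[red]; print('lever',np.round(Q[np.argsort(Q[:,2])][[0,len(Q)//2,-1]],1),len(Q))
    # cheek profile
    m=(abs(W[...,0]-505)<14)&(W[...,1]>30)&(W[...,1]<130)&(W[...,2]>40)
    Q=W[m]; 
    for y in range(30,130,5):
        q=Q[(Q[:,1]>=y)&(Q[:,1]<y+5)]
        if len(q): print(y,len(q),np.round(np.percentile(q[:,2],[10,50,95])))
E
```

```text
== top
bench z 1.3
(421, 306) zmax 95.8 cap [424.2 317.2  78.8] 30 red [425.1 316.3  78.4] 36 bodyfit [array([426.3, 320.8]), np.float64(2.9)]
(554, 236) zmax 97.2 cap [552.  246.6  77.8] 23 red [552.1 246.9  77.5] 31 bodyfit [array([554.7, 249.6]), np.float64(2.9)]
(503, 57) zmax 108.2 cap [505.5  65.   93. ] 20 red [506.2  65.5  92.3] 28 bodyfit [array([507.4,  66.1]), np.float64(2.2)]
(501, 11) zmax 112.9 cap [504.4  18.4  92.9] 24 red [503.3  19.   92.2] 25 bodyfit [array([504.9,  18.8]), np.float64(2.2)]
rack rect ((524.1076049804688, -40.64060974121094), (339.3992614746094, 131.21629333496094), 86.47698211669922) 4435
stop top [ 473.9 -190.1   60.2] [ 514.  -136.7   73.3] ((494.844970703125, -162.922119140625), (52.60670852661133, 39.23762893676758), 86.44956970214844)
lever [[ 557.7 -168.    69.3]
 [ 579.8 -171.2   92.1]
 [ 604.8 -167.3  110.3]] 100
30 13 [65. 67. 74.]
35 3 [58. 62. 63.]
45 6 [50. 61. 65.]
50 21 [56. 67. 73.]
55 29 [65. 71. 88.]
60 24 [69. 88. 99.]
65 22 [ 71.  87. 105.]
70 17 [66. 77. 90.]
75 17 [64. 70. 75.]
80 8 [56. 65. 70.]
95 26 [45. 69. 78.]
100 21 [74.
[... 329 characters left out ...]
zmax 114.9 cap [508.6  59.7  93.2] 29 red [506.7  58.   91.4] 10 bodyfit [array([510.2,  63.2]), np.float64(1.7)]
(501, 11) zmax 111.9 cap [505.3  12.5  93.1] 30 red [504.6  10.   90.3] 12 bodyfit [array([507.9,  15.9]), np.float64(1.6)]
stop top [ 477.1 -194.7   64.5] [ 515.8 -140.7   71.8] ((497.6259765625, -167.93966674804688), (52.774009704589844, 38.19572448730469), 84.96956634521484)
lever [[ 561.  -172.8   65.4]
 [ 586.1 -177.    88.1]
 [ 600.7 -173.8  111. ]] 89
40 10 [52. 61. 67.]
45 43 [46. 58. 73.]
50 47 [46. 70. 88.]
55 40 [ 56.  82. 100.]
60 27 [ 51.  75. 105.]
65 21 [45. 67. 92.]
70 5 [69. 72. 79.]
90 45 [45. 64. 77.]
95 47 [48. 64. 78.]
100 14 [73. 77. 80.]
105 1 [77. 77. 77.]
```

```bash
python3 - <<'E'
from h import *
c=env.read_camera('top'); 
a=cv2.resize(c['img'][170:260,130:360],None,fx=3.4,fy=3.4,interpolation=cv2.INTER_CUBIC)
w=env.read_camera('wrist'); print(w['position'],w['orientation'])
cv2.imwrite('pics/crop.png',a[:,:,::-1])
E
```

```text
[126.99924848 617.29807602 383.60602982] [ 2.84168970e+00 -7.10549910e-04  1.23363088e+00]
```

View pics/crop.png

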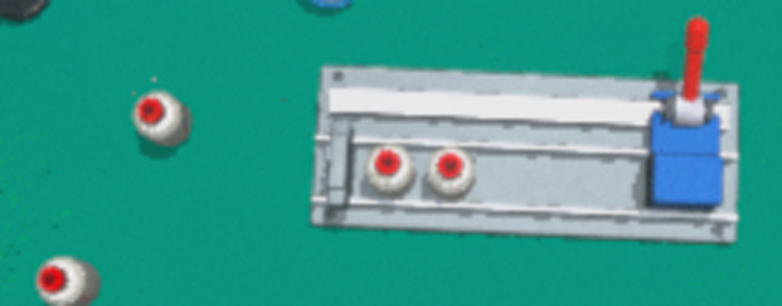

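The crop shows the cheek at crop cols 330–350, bottles c and d with gaps, a clear channel and the stop at the open end. The top and scene estimates differ by about 4 mm, so I'll refine with the wrist camera. First I turn the tool so it closes across the rack and hover between the loose bottles.

```bash
python3 -m inch '[[0,0,0.162,0,0,0,-1],[0,0,0.162,0,0,0,-1],[0,0,0.162,0,0,0,-1],[0,0,0.162,0,0,0,-1],[0,0,0.162,0,0,0,-1],[0,0,0.162,0,0,0,-1],[0,0,0.162,0,0,0,-1],[0,0,0.161,0,0,0,-1],[0,0,0,-3.65,3.78,0,-1],[0,0,0,-3.65,3.78,0,-1],[0,0,0,-3.65,3.78,0,-1],[0,0,0,-3.65,3.78,0,-1],[0,0,0,-3.65,3.78,0,-1],[0,0,0,-3.65,3.78,0,-1],[0,0,0,-3.65,3.78,0,-1],[0,0,0,-3.65,3.78,0,-1],[0,0,0,0,0,0,-1],[0,0,0,0,0,0,-1]]'
cat > w.py <<'E'
from m import *
import sys
s=env.state(); print(np.round(s['t'],2),np.round(s['eef_pos'],1),np.round(s['tcp_rot'],3),np.round(s['ft_force'],1))
c=env.read_camera('wrist'); W=cloud(c); save(c,sys.argv[1]); print(c['position'])
I=c['img'].astype(int); 
red=((I[...,0]>130)&(I[...,1]<80)&(I[...,2]<80)).astype(np.uint8)
n,l,st,ce=cv2.connectedComponentsWithStats(red)
for i in range(1,n):
    if st[i,4]<40: continue
    Q=W[l==i]; Q=Q[~np.isnan(Q[:,0])]
    if len(Q)<10: continue
    zt=np.percentile(Q[:,2],98); b=np.median(Q,0)
    m=np.hypot(W[...,0]-b[0],W[...,1]-b[1])<26; B=W[m]; base=14 if zt>103 else 0
    body=B[(B[:,2]>base+25)&(B[:,2]<base+52)]
    print('red',np.round(ce[i]),st[i,4],'mean',np.round(Q.mean(0),1),'ztop',np.round(zt,1),'tip',np.round(Q[Q[:,2]>zt-8].mean(0),1),'fit',[np.round(x,1) for x in circ(body)] if len(body)>10 else None)
E
python3 w.py w1.png
```

```text
t: 3.7
eef_pos: [490.2, 280.1, 214.6]
tcp_rot: [-3.141, -0.0, 1.509]
ft_force: [-0.3, -0.0, 0.2]
opening: 1.002
grip_force: 0.0
3.7 [490.2 280.1 214.6] [-3.141 -0.     1.509] [-0.3 -0.   0.2]
[495.00779235 363.46140356 383.53947503]
red [210. 156.] 331 mean [428.3 318.   75.3] ztop 94.5 tip [427.6 318.2  91.9] fit [array([427. , 316.2]), np.float64(1.1)]
red [360. 225.] 312 mean [554.2 248.2  75.4] ztop 93.8 tip [554.  247.2  90.9] fit [array([555.5, 245.8]), np.float64(0.9)]
```

```bash
python3 -m inch '[[0,0,0,-5,0.55,0,-1],[0,0,0,-5,0.55,0,-1],[0,0,0,-5,0.55,0,-1],[0,0,0,-5,0.55,0,-1],[0,0,0,-5,0.55,0,-1],[0,0,0,-5,0.55,0,-1],[0,0,0,0,0,0,-1],[0,0,0,0,0,0,-1]]'
python3 w.py w2.png
python3 - <<'E'
from m import *
c=env.read_camera('wrist'); W=cloud(c); np.save('W.npy',W)
I=c['img'].astype(int)
blue=(I[...,2]>120)&(I[...,0]<90)&(W[...,0]<530)
T=W[blue]; T=T[(T[:,2]>58)&(T[:,2]<72)]; print(len(T)); print('stop top',cv2.minAreaRect(T[:,:2].astype(np.float32)),np.median(T[:,2]))
m=(abs(W[...,0]-507)<15)&(W[...,1]>84)&(W[...,1]<125)&(W[...,2]>60)&(W[...,2]<85); Q=W[m]; print('cheek',len(Q),np.round(np.percentile(Q[:,1],[1,5,50,95,99]),1),np.median(Q[:,2]))
# rails: points z 28-36 across x, per y band
for y in range(-120,100,30):
    Q=W[(abs(W[...,1]-y)<12)&(W[...,2]>25)&(W[...,2]<38)&(abs(W[...,0]-505)<40)]
    x=Q[:,0]; lo=x[x<495];hi=x[x>515]; print(y,len(lo),np.round(np.median(lo),1) if len(lo) else'',len(hi),np.round(np.median(hi),1) if len(hi) else'')
E
```

```text
t: 4.75
eef_pos: [505.0, -20.3, 214.7]
tcp_rot: [-3.141, -0.0, 1.511]
ft_force: [-0.8, -0.1, -1.0]
opening: 0.998
grip_force: 0.0
4.75 [505.  -20.3 214.7] [-3.141 -0.     1.511] [-0.8 -0.1 -1. ]
[509.61110737  62.99773607 383.66120071]
red [286.  94.] 380 mean [509.8  63.8  89. ] ztop 108.6 tip [510.4  63.7 106.3] fit [array([509.3,  64.1]), np.float64(1.5)]
red [285. 154.] 351 mean [506.7  17.4  89.2] ztop 108.5 tip [506.6  16.9 105.9] fit [array([506.4,  16.6]), np.float64(1.3)]
red [401. 355.] 238 mean [ 599.1 -167.3  108. ] ztop 267.1 tip [551.3 -33.3 267.9] fit None
454
stop top ((496.1648254394531, -165.19381713867188), (54.25486755371094, 38.55707931518555), 86.34561920166016) 64.41159519840295
cheek 804 [ 95.   95.7 102.1 108.8 109.7] 74.52423381174208
-120 100 474.3 116 522.8
-90 101 475.8 104 524.8
-60 111 477.9 117 526.3
-30 124 479.6 115 528.2
0 125 481.7 133 530.3
30 147 483.5 160 531.8
60 150 485.3 151 533.9
90 134 487.3 141 534.8
```

View pics/w2.png

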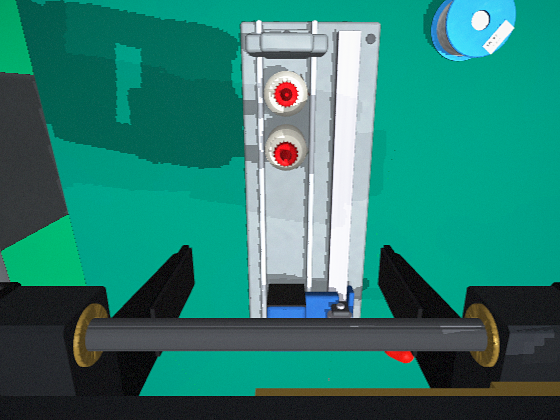

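The wrist view shows the cheek at (286,44), the channel bottles at (286,94) and (285,154), and the empty channel below them with the stop near (300,300). The rails give the channel line x = 506 + 0.06·y, and all heights check. Now I pick the far loose bottle.

```bash
python3 -m inch '[[0,0,0,5.39,0.67,0,-1],[0,0,0,5.39,0.67,0,-1],[0,0,0,5.39,0.67,0,-1],[0,0,0,5.39,0.67,0,-1],[0,0,0,5.4,0.66,0,-1],[0,0,0,0,0,5,-1],[0,0,0,0,0,5,-1],[0,0,0,0,0,5,-1],[0,0,0,0,0,3.57,-1],[0,0,0,0,0,0,-1],[0,0,0,0,0,0,1],[0,0,0,0,0,0,1],[0,0,0,0,0,0,1],[0,0,0,0,0,0,1],[0,0,0,0,0,0,1],[0,0,0,0,0,0,1]]'
```

```text
t: 6.85
eef_pos: [555.0, 245.6, 29.0]
tcp_rot: [-3.142, -0.0, 1.51]
ft_force: [0.1, -0.2, 0.2]
opening: 0.423
grip_force: 0.0
```

```bash
python3 -m inch '[[0,0,0,0,0,0,1],[0,0,0,0,0,0,1],[0,0,0,0,0,0,1],[0,0,0,0,0,0,1]]'; python3 -m inch '[[0,0,0,0,0,-3,1],[0,0,0,0,0,-5,1],[0,0,0,0,0,-5,1],[0,0,0,0,0,0,1]]'; python3 -c "
from h import *
save(env.read_camera('wrist'),'w3.png')"
```

```text
t: 7.35
eef_pos: [555.0, 245.7, 29.0]
tcp_rot: [3.141, -0.0, 1.51]
ft_force: [-0.3, -0.2, 0.5]
opening: 0.376
grip_force: 30.0
t: 7.85
eef_pos: [556.2, 246.1, 162.5]
tcp_rot: [3.136, -0.002, 1.51]
ft_force: [0.1, -0.3, -1.4]
opening: 0.376
grip_force: 29.9
```

View pics/w3.png

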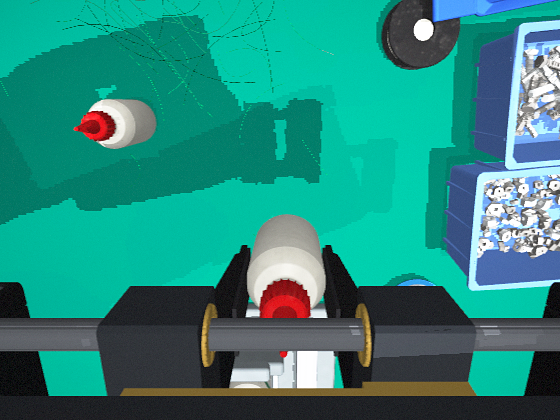

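The bottle is held upright between the fingers at (287,265). Carry it over the channel.

```bash
python3 -m inch '[[0,0,0,-5.54,-0.69,0,1],[0,0,0,-5.54,-0.69,0,1],[0,0,0,-5.54,-0.69,0,1],[0,0,0,-5.54,-0.69,0,1],[0,0,0,-5.54,-0.69,0,1],[0,0,0,0,0,0,1],[0,0,0,0,0,0,1]]'
```

```text
t: 8.78
eef_pos: [503.3, -28.6, 157.9]
tcp_rot: [-3.14, -0.001, 1.509]
ft_force: [0.4, 0.2, -0.9]
opening: 0.377
grip_force: 29.9
```

```bash
python3 -m inch '[[0,0,0,0,0.1,4,1],[0,0,0,0,0,4,1],[0,0,0,0,0,2.4,1],[0,0,0,0,0,0.8,1],[0,0,0,0,0,0,1],[0,0,0,0,0,0,1]]'
```

```text
t: 9.52
eef_pos: [505.1, -28.5, 47.7]
tcp_rot: [3.14, 0.0, 1.51]
ft_force: [0.3, 0.9, -2.2]
opening: 0.381
grip_force: 29.9
```

```bash
python3 -m inch '[[0,0,0,0,-0.07,0.2,1],[0,0,0,0,0,0.15,1],[0,0,0,0,0,0,1],[0,0,0,0,0,0,1]]'
```

```text
t: 10.02
eef_pos: [504.0, -28.8, 43.5]
tcp_rot: [3.141, -0.0, 1.51]
ft_force: [0.1, 0.2, -0.5]
opening: 0.381
grip_force: 29.9
```

```bash
python3 -m inch '[[0,0,0,0,0,0,-0.3],[0,0,0,0,0,0,-0.3],[0,0,0,0,0,0,-0.3],[0,0,0,0,0,-2,-0.3],[0,0,0,0,0,-5,-0.3],[0,0,0,0,0,-5,-0.3],[0,0,0,0,0,-3,-0.3],[0,0,0,5.68,-1.62,0,-1],[0,0,0,5.68,-1.62,0,-1],[0,0,0,5.68,-1.62,0,-1],[0,0,0,5.69,-1.62,0,-1],[0,0,0,5.69,-1.62,0,-1],[0,0,0,5.69,-1.61,0,-1],[0,0,0,0,0,0,-1],[0,0,0,0,0,0,-1]]'; python3 w.py w4.png
```

```text
t: 11.9
eef_pos: [427.6, 317.4, 193.3]
tcp_rot: [-3.141, 0.0, 1.511]
ft_force: [-0.4, -0.6, -0.5]
opening: 1.004
grip_force: 0.0
11.9 [427.6 317.4 193.3] [-3.141  0.     1.511] [-0.4 -0.6 -0.5]
[432.26092646 400.76227975 362.19370037]
red [286. 200.] 383 mean [427.6 318.7  75.6] ztop 95.0 tip [427.2 318.1  91.8] fit [array([427.2, 316. ]), np.float64(1.1)]
```

```bash
python3 -m inch '[[0,0,0,0,0,5,-1],[0,0,0,0,0,5,-1],[0,0,0,0,0,5,-1],[0,0,0,0,0,1.43,-1],[0,0,0,0,0,0,1],[0,0,0,0,0,0,1],[0,0,0,0,0,0,1],[0,0,0,0,0,0,1],[0,0,0,0,0,0,1],[0,0,0,0,0,0,1],[0,0,0,0,0,0,1],[0,0,0,0,0,0,1],[0,0,0,0,0,0,1],[0,0,0,0,0,0,1]]'; python3 -m inch '[[0,0,0,0,0,-3,1],[0,0,0,0,0,-5,1],[0,0,0,0,0,-5,1],[0,0,0,0,0,-1,1],[0,0,0,0,0,0,1],[0,0,0,0,0,0,1]]'
```

```text
t: 13.7
eef_pos: [427.8, 317.6, 29.1]
tcp_rot: [-3.142, -0.0, 1.51]
ft_force: [-1.3, 0.7, 1.9]
opening: 0.38
grip_force: 30.0
t: 14.45
eef_pos: [427.3, 317.2, 167.6]
tcp_rot: [-3.139, 0.001, 1.51]
ft_force: [0.2, 1.5, -0.7]
opening: 0.376
grip_force: 30.0
```

```bash
python3 -m inch '[[0,0,0,-5.53,1.39,0,1],[0,0,0,-5.53,1.39,0,1],[0,0,0,-5.53,1.39,0,1],[0,0,0,-5.53,1.39,0,1],[0,0,0,-5.54,1.39,0,1],[0,0,0,-5.54,1.39,0,1],[0,0,0,-5.54,1.4,0,1],[0,0,0,0,0,0,1],[0,0,0,0,0,0,1]]'; python3 w.py w5.png
```

```text
t: 15.58
eef_pos: [500.8, -74.7, 167.9]
tcp_rot: [-3.139, -0.001, 1.509]
ft_force: [0.1, 1.3, -1.0]
opening: 0.381
grip_force: 30.0
15.58 [500.8 -74.7 167.9] [-3.139e+00 -1.000e-03  1.509e+00] [ 0.1  1.3 -1. ]
[505.91430234   8.44614479 336.92836672]
red [288.   8.] 397 mean [509.8  59.3  87.6] ztop 97.4 tip [510.8  60.3  93.7] fit [array([512.2,  62.8]), np.float64(4.1)]
red [287.  82.] 582 mean [506.7  16.5  89.6] ztop 108.2 tip [506.6  16.2 105.4] fit [array([506.5,  17. ]), np.float64(1.5)]
red [286. 150.] 542 mean [503.2 -27.2  89.1] ztop 108.5 tip [502.7 -27.4 106.1] fit [array([503.2, -28.6]), np.float64(1.4)]
red [285. 307.] 898 mean [500.4 -70.6 211.8] ztop 216.4 tip [500.5 -70.6 211.9] fit [array([500.9, -63.8]), np.float64(0.5)]
```

```bash
python3 -m inch '[[0,0,0,0,0.06,4,1],[0,0,0,0,0,4,1],[0,0,0,0,0,2.4,1],[0,0,0,0,0,1.4,1],[0,0,0,0,0,0,1],[0,0,0,0,0,0,1],[0,0,0,0,0,0,1]]'
```

```text
t: 16.5
eef_pos: [502.5, -75.0, 52.0]
tcp_rot: [3.14, 0.0, 1.51]
ft_force: [0.2, 0.1, -1.1]
opening: 0.377
grip_force: 30.0
```

```bash
python3 -m inch '[[0,0,0,0,-0.08,0.5,1],[0,0,0,0,0,0.3,1],[0,0,0,0,0,0,1],[0,0,0,0,0,0,1]]'
```

```text
t: 17.0
eef_pos: [501.2, -75.0, 43.1]
tcp_rot: [-3.141, -0.0, 1.51]
ft_force: [-0.9, -0.1, 3.3]
opening: 0.378
grip_force: 30.0
```

```bash
python3 -m inch '[[0,0,0,0,0,0,-0.3],[0,0,0,0,0,0,-0.3],[0,0,0,0,0,0,-0.3],[0,0,0,0,0,-2,-0.3],[0,0,0,0,0,-5,-0.3],[0,0,0,0,0,-5,-0.3],[0,0,0,0,0,-3,1],[0,0,0,-4.77,0,0,1],[0,0,0,-4.77,0,0,1],[0,0,0,-4.77,0,0,1],[0,0,0,0,0,0,1],[0,0,0,0,0,0,1]]'; python3 w.py w6.png; python3 - <<'E'
from m import *
c=env.read_camera('wrist'); W=cloud(c); I=c['img'].astype(int)
blue=(I[...,2]>120)&(I[...,0]<90)&(W[...,0]<535)
T=W[blue]; T=T[(T[:,2]>58)&(T[:,2]<72)]; print('stop top',cv2.minAreaRect(T[:,:2].astype(np.float32)),len(T))
E
```

```text
t: 18.5
eef_pos: [492.3, -217.4, 192.9]
tcp_rot: [-3.141, -0.001, 1.509]
ft_force: [-0.2, 0.3, 0.5]
opening: 0.078
grip_force: 0.0
18.5 [ 492.3 -217.4  192.9] [-3.141e+00 -1.000e-03  1.509e+00] [-0.2  0.3  0.5]
[ 497.05200733 -134.21168548  361.89602908]
red [286.   9.] 440 mean [500.7 -79.1  88.4] ztop 101.8 tip [501.1 -78.   98.9] fit [array([500.5, -76.6]), np.float64(3.5)]
red [411. 139.] 1649 mean [ 586.5 -170.8   89.3] ztop 106.9 tip [ 602.  -171.9  103.5] fit None
red [275. 375.] 41 mean [ 468.5 -414.9   45.8] ztop 256.1 tip [ 486.  -228.5  256.3] fit None
stop top ((495.7314453125, -165.41856384277344), (52.80826950073242, 38.836002349853516), 86.54199981689453) 3122
```

View pics/w6.png

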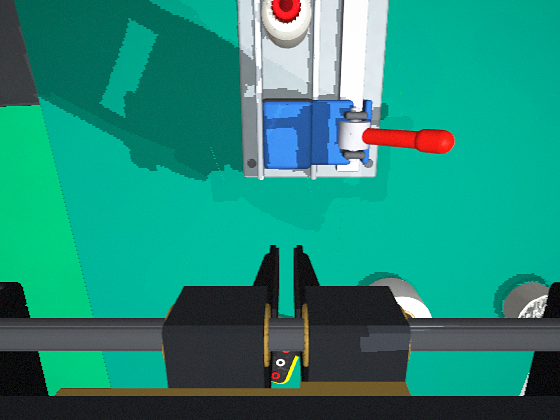

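The view shows the placed bottle at (287,8), the stop at (265–350,100–168) and the raised lever with its tip at (440,140). The fingers sit behind the stop on its centre line. Descend, then push.

```bash
python3 -m inch '[[0,0,0,0,0,5,1],[0,0,0,0,0.05,5,1],[0,0,0,0,0,5.1,1],[0,0,0,0,0,0,1],[0,0,0,1,0,0,1],[0,0,0,0.3,0,0,1],[0,0,0,0,0,0,1],[0,0,0,0,0,0,1]]'
```

```text
t: 19.6
eef_pos: [494.1, -205.0, 42.9]
tcp_rot: [3.14, 0.0, 1.51]
ft_force: [-0.3, -0.1, -0.9]
opening: 0.003
grip_force: 0.0
```

```bash
python3 -m inch '[[0,0,0,0.4,0,0,1],[0,0,0,0.4,0,0,1],[0,0,0,0.4,0,0,1],[0,0,0,0.4,0,0,1],[0,0,0,0.4,0,0,1],[0,0,0,0.4,0,0,1],[0,0,0,0.4,0,0,1],[0,0,0,0.4,0,0,1],[0,0,0,0.4,0,0,1],[0,0,0,0.4,0,0,1],[0,0,0,0.4,0,0,1],[0,0,0,0.4,0,0,1],[0,0,0,0.4,0,0,1],[0,0,0,0.4,0,0,1],[0,0,0,0.4,0,0,1],[0,0,0,0.4,0,0,1],[0,0,0,0.4,0,0,1],[0,0,0,0,0,0,1]]'; python3 w.py w7.png
```

```text
t: 21.85
eef_pos: [497.6, -136.5, 42.0]
tcp_rot: [-3.141, -0.001, 1.51]
ft_force: [0.4, -1.8, 1.0]
opening: 0.002
grip_force: 0.8
21.85 [ 497.6 -136.5   42. ] [-3.141e+00 -1.000e-03  1.510e+00] [ 0.4 -1.8  1. ]
[502.38546289 -53.23409418 210.95233846]
red [283.  86.] 2012 mean [501.5 -50.5  88.6] ztop 109.0 tip [501.4 -50.1 107.6] fit [array([501.4, -52. ]), np.float64(2.7)]
red [496. 215.] 3991 mean [ 579.2 -101.5   78.3] ztop 91.2 tip [ 589.  -102.5   87.4] fit [array([583.2, -92.8]), np.float64(2.0)]
red [558. 235.] 61 mean [ 593.1 -104.9   93.3] ztop 94.5 tip [ 593.1 -104.9   93.3] fit None
```

```bash
python3 -m inch '[[0,0,0,0.2,0,0,1],[0,0,0,0.2,0,0,1],[0,0,0,0.2,0,0,1],[0,0,0,0.2,0,0,1],[0,0,0,0.2,0,0,1],[0,0,0,0.2,0,0,1]]'; python3 -m inch '[[0,0,0,0.1,0,0,1],[0,0,0,0.1,0,0,1]]'
```

```text
t: 22.65
eef_pos: [498.1, -125.0, 41.9]
tcp_rot: [-3.14, -0.0, 1.51]
ft_force: [-0.6, -6.4, 0.1]
opening: 0.005
grip_force: 2.8
t: 22.9
eef_pos: [498.2, -123.1, 41.9]
tcp_rot: [-3.14, -0.0, 1.51]
ft_force: [-1.0, -7.1, 0.2]
opening: 0.004
grip_force: 2.8
```

```bash
python3 -m inch '[[0,0,0,0.08,0,0,1]]';python3 -m inch '[[0,0,0,0.08,0,0,1]]'
```

```text
t: 23.02
eef_pos: [498.3, -122.2, 41.9]
tcp_rot: [-3.14, -0.0, 1.51]
ft_force: [-1.0, -5.4, -0.5]
opening: 0.003
grip_force: 2.8
t: 23.15
eef_pos: [498.3, -121.4, 41.9]
tcp_rot: [-3.14, -0.0, 1.51]
ft_force: [-0.6, -5.2, 0.3]
opening: 0.006
grip_force: 2.7
```

```bash
for i in 1; do python3 -m inch '[[0,0,0,0.08,0,0,1],[0,0,0,0.08,0,0,1]]' | grep -E "eef|ft"; python3 -m inch '[[0,0,0,0.06,0,0,1]]'| grep -E "eef|ft"; python3 -m inch '[[0,0,0,0.06,0,0,1]]'| grep -E "eef|ft"; done
```

```text
eef_pos: [498.4, -119.9, 41.9]
ft_force: [-1.4, -5.7, 0.1]
eef_pos: [498.5, -119.3, 41.9]
ft_force: [-1.3, -5.3, -0.1]
eef_pos: [498.5, -118.7, 41.9]
ft_force: [-1.4, -5.6, 0.5]
```

```bash
python3 -m inch '[[0,0,0,0.06,0,0,1]]'| grep -E "eef|ft"; python3 -m inch '[[0,0,0,0.05,0,0,1]]'| grep -E "eef|ft"; python3 w.py w8.png; python3 - <<'E'
from m import *
c=env.read_camera('scene'); save(c,'scene1.png')
c=env.read_camera('top'); W=cloud(c); I=c['img'].astype(int)
red=((I[...,0]>140)&(I[...,1]<80)&(W[...,1]>-90)&(W[...,1]<115)&(W[...,0]>470)&(W[...,0]<540)).astype(np.uint8)
n,l,st,ce=cv2.connectedComponentsWithStats(red)
for i in range(1,n):
    if st[i,4]>8: print(np.round(ce[i]),st[i,4],np.round(W[l==i].mean(0),1))
E
```

```text
eef_pos: [498.5, -118.1, 41.9]
ft_force: [-0.3, -6.4, -0.3]
eef_pos: [498.6, -117.6, 41.9]
ft_force: [-0.2, -5.4, 0.7]
23.9 [ 498.6 -117.6   41.9] [-3.14 -0.    1.51] [-0.2 -5.4  0.7]
[503.42692673 -34.28923907 210.86894167]
red [275.  88.] 2063 mean [499.9 -32.1  88.9] ztop 109.0 tip [499.8 -31.8 107.3] fit [array([499.9, -33.3]), np.float64(2.7)]
red [497. 215.] 4021 mean [580.3 -82.7  78.2] ztop 91.2 tip [590.2 -83.6  87.3] fit [array([584.5, -73.8]), np.float64(1.9)]
red [558. 235.] 45 mean [594.2 -86.2  93.2] ztop 94.1 tip [594.2 -86.2  93.2] fit None
[253. 217.] 29 [506.5  42.6  92.6]
[267. 220.] 23 [498.7   6.5  93.9]
[280. 220.] 12 [498.7 -27.4  92.4]
```

```bash
python3 -m inch '[[0,0,0,0.05,0,0,1]]'| grep -E "eef|ft"; python3 -m inch '[[0,0,0,0.05,0,0,1]]'| grep -E "eef|ft";python3 -m inch '[[0,0,0,0.05,0,0,1]]'| grep -E "eef|ft"
```

```text
eef_pos: [498.6, -117.1, 41.9]
ft_force: [-2.0, -6.7, 0.1]
eef_pos: [498.6, -116.9, 41.9]
ft_force: [-1.5, -10.6, -0.2]
eef_pos: [498.7, -116.7, 41.9]
ft_force: [-3.3, -14.7, -0.6]
```

View pics/w8.png

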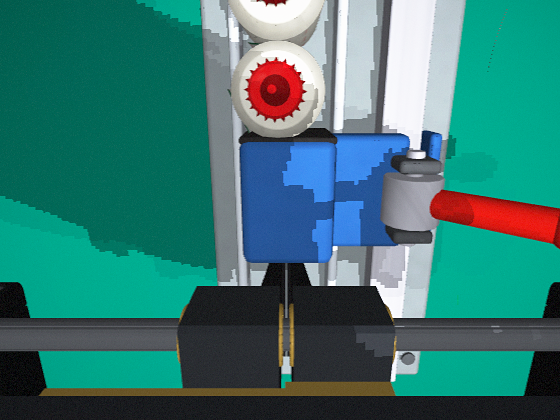

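The view shows the stop against the last bottle at (277,90), with the lever pivot at (413,200). Force has climbed to 15 N, so the row is closed. Settle, back off, lift and look.

```bash
python3 -m inch '[[0,0,0,0.02,0,0,1],[0,0,0,0,0,0,1],[0,0,0,0,0,0,1]]'| grep -E "eef|ft"; python3 -m inch '[[0,0,0,-0.5,0,0,1],[0,0,0,-2,0,0,1],[0,0,0,0,0,-5,1],[0,0,0,0,0,-5,1],[0,0,0,0,0,-5,1],[0,0,0,0,0,0,1],[0,0,0,0,0,0,1]]'; python3 w.py w9.png;  python3 - <<'E'
from m import *
c=env.read_camera('wrist'); W=cloud(c); I=c['img'].astype(int)
blue=(I[...,2]>120)&(I[...,0]<90)&(W[...,0]<540)&(W[...,1]<0)
T=W[blue]; T=T[(T[:,2]>58)&(T[:,2]<72)]; print('stop top',cv2.minAreaRect(T[:,:2].astype(np.float32)),len(T))
red=(I[...,0]>130)&(I[...,1]<80)&(I[...,2]<80)&(W[...,0]>540)&(W[...,0]<640)
Q=W[red]
for x in range(545,625,10):
    q=Q[abs(Q[:,0]-x)<5]
    if len(q): print(x,len(q),'y',np.round(np.percentile(q[:,1],[5,50,95]),1),'z',np.round(np.percentile(q[:,2],[5,50,95]),1))
E
```

```text
eef_pos: [498.7, -116.7, 41.9]
ft_force: [-3.0, -14.0, -0.1]
t: 25.68
eef_pos: [497.2, -141.1, 191.5]
tcp_rot: [-3.141, -0.0, 1.509]
ft_force: [-0.1, 0.3, -1.0]
opening: 0.008
grip_force: 0.0
25.68 [ 497.2 -141.1  191.5] [-3.141 -0.     1.509] [-0.1  0.3 -1. ]
[502.01440132 -57.90762395 360.4926721 ]
red [280.   5.] 252 mean [ 5.017e+02 -5.000e-01  8.710e+01] ztop 91.1 tip [ 5.015e+02 -5.000e-01  8.730e+01] fit [array([498.9,   1.6]), np.float64(2.3)]
red [281.  56.] 543 mean [500.2 -32.4  89.2] ztop 108.6 tip [500.2 -32.2 106.2] fit [array([499.9, -33.1]), np.float64(2.9)]
red [413. 124.] 1725 mean [591.9 -83.7  89.3] ztop 106.9 tip [607.4 -84.7 103.5] fit [array([587.2, -85.3]), np.float64(1.2)]
stop top ((501.3661193847656, -78.1929931640625), (52.71780014038086, 39.298179626464844), 86.50346374511719) 3301
565 174 y [-87.5 -82.3 -77.5] z [63.1 66.5 70.4]
575 268 y [-88.3 -82.6 -77.1] z [68.7 74.  79. ]
585 284 y [-88.8 -83.3 -78. ] z [77.9 82.7 87.9]
595 376 y [-90.1 -83.8 -78.1] z [86.3 93.5 99.5]
605 441 y [-91.8 -83.9 -77.4] z [ 96.3 102.3 106.5]
615 184 y [-91.5 -84.7 -78.3] z [101.9 105.2 107.2]
```

Lever axis works out to a pivot near x = 563, with the rod at y = −84. I'll press with the closed fingertips at x ≈ 601.

```bash
python3 -m inch '[[0,0,0,3.16,5.01,0,1],[0,0,0,3.16,5.01,0,1],[0,0,0,0,0,0,1],[0,0,0,0,0,4,1],[0,0,0,0,0,2.5,1],[0,0,0,0,0,0,1],[0,0,0,0,0,0,1]]'; python3 -m inch '[[0,0,0,0,0,0.5,1],[0,0,0,0,0,0.5,1],[0,0,0,0,0,0.5,1],[0,0,0,0,0,0.5,1],[0,0,0,0,0,0.4,1]]'
```

```text
t: 26.65
eef_pos: [601.5, -84.2, 127.6]
tcp_rot: [3.141, -0.0, 1.509]
ft_force: [0.3, -0.4, -0.3]
opening: 0.003
grip_force: 0.0
t: 27.28
eef_pos: [601.6, -83.8, 102.8]
tcp_rot: [-3.142, -0.0, 1.51]
ft_force: [0.4, 0.7, 1.2]
opening: 0.003
grip_force: 0.4
```

```bash
python3 -m inch '[[0,0,0,0,0,0.4,1],[0,0,0,0,0,0.4,1],[0,0,0,0,0,0.4,1],[0,0,0,0,0,0.4,1]]'| grep -E "eef|ft"; python3 -m inch '[[0,0,0,0,0,0.4,1],[0,0,0,0,0,0.4,1]]'| grep -E "eef|ft";python3 -m inch '[[0,0,0,0,0,0.4,1],[0,0,0,0,0,0.4,1]]'| grep -E "eef|ft"
```

```text
eef_pos: [601.6, -83.8, 86.9]
ft_force: [-0.4, 0.1, 0.7]
eef_pos: [601.5, -83.8, 78.8]
ft_force: [-0.7, 0.3, 0.4]
eef_pos: [601.8, -83.9, 71.0]
ft_force: [1.0, 0.1, 1.4]
```

```bash
python3 -m inch '[[0,0,0,0,0,0.4,1],[0,0,0,0,0,0.2,1]]'| grep -E "eef|ft"; python3 w.py w10.png
```

```text
eef_pos: [601.7, -83.8, 65.0]
ft_force: [0.8, -0.1, 1.6]
28.52 [601.7 -83.8  65. ] [ 3.141 -0.     1.51 ] [ 0.8 -0.1  1.6]
[ 6.06327953e+02 -5.15634604e-01  2.33895424e+02]
red [17. 10.] 513 mean [511.8  34.6  87.1] ztop 88.8 tip [511.8  34.6  87.1] fit [array([510.7,  37.9]), np.float64(3.2)]
red [24. 97.] 1668 mean [505.8   4.7  86.6] ztop 94.6 tip [504.8   5.   88.4] fit [array([503. ,   4.7]), np.float64(2.5)]
red [ 35. 187.] 1642 mean [502.6 -30.1  89.2] ztop 104.5 tip [501.3 -30.4 101. ] fit [array([499.9, -32.5]), np.float64(2.0)]
red [247. 259.] 1105 mean [581. -81.  59.] ztop 62.4 tip [581.2 -81.2  59.3] fit [array([555.9, -79.9]), np.float64(4.0)]
red [327. 263.] 1488 mean [622.4 -83.2  65.4] ztop 69.1 tip [622.8 -83.6  66. ] fit None
```

View pics/w10.png

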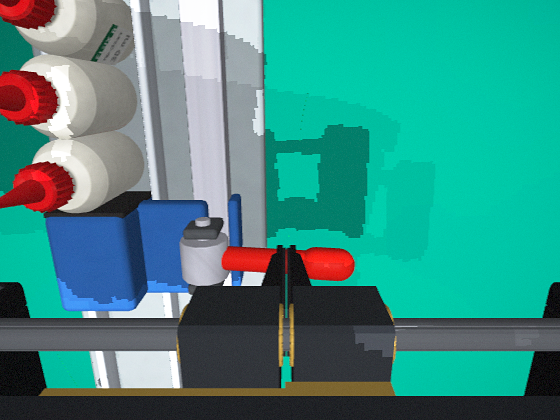

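The lever at (225–355,262) is under the fingertips and nearly flat, and the row touches the stop. Press on until it bottoms.

```bash
python3 -m inch '[[0,0,0,0,0,0.25,1],[0,0,0,0,0,0.2,1]]'| grep -E "eef|ft"; python3 -m inch '[[0,0,0,0,0,0.15,1],[0,0,0,0,0,0,1]]'| grep -E "eef|ft"
```

```text
eef_pos: [601.7, -83.9, 60.6]
ft_force: [0.2, -0.4, 1.3]
eef_pos: [601.3, -83.8, 58.9]
ft_force: [0.6, -0.1, 0.4]
```

```bash
python3 -m inch '[[0,0,0,0,0,0.1,1],[0,0,0,0,0,0,1]]'| grep -E "eef|ft"; python3 -m inch '[[0,0,0,0,0,0.1,1],[0,0,0,0,0,0,1]]'| grep -E "eef|ft"
```

```text
eef_pos: [601.5, -83.8, 58.1]
ft_force: [1.1, -0.1, 0.8]
eef_pos: [601.6, -83.8, 57.7]
ft_force: [-2.0, 0.9, 7.4]
```

```bash
python3 -m inch '[[0,0,0,0,0,0.08,1],[0,0,0,0,0,0,1]]'| grep -E "eef|ft"; python3 -m inch '[[0,0,0,0,0,-2,1],[0,0,0,0,0,-5,1],[0,0,0,-3,0,-5,1],[0,0,0,-4,-4,-1,1],[0,0,0,-3,-4,0,1],[0,0,0,0,0,0,1],[0,0,0,0,0,0,1],[0,0,0,0,0,0,1]]'| grep -E "t:|eef|ft"; python3 w.py w11.png;  python3 - <<'E'
from m import *
c=env.read_camera('wrist'); W=cloud(c); I=c['img'].astype(int)
blue=(I[...,2]>120)&(I[...,0]<90)&(W[...,0]<540)&(W[...,1]<0)
T=W[blue]; T=T[(T[:,2]>58)&(T[:,2]<72)]; print('stop top',cv2.minAreaRect(T[:,:2].astype(np.float32)),len(T))
red=(I[...,0]>130)&(I[...,1]<80)&(I[...,2]<80)&(W[...,0]>540)&(W[...,0]<660)&(W[...,2]<120)
Q=W[red]
for x in range(565,650,10):
    q=Q[abs(Q[:,0]-x)<5]
    if len(q): print(x,len(q),'z',np.round(np.percentile(q[:,2],[50,90]),1))
E
```

```text
eef_pos: [601.7, -83.8, 57.4]
ft_force: [-3.5, 0.6, 13.3]
t: 30.82
eef_pos: [516.4, -178.2, 186.0]
tcp_rot: [-3.142, -0.0, 1.511]
ft_force: [-0.0, -0.0, -0.3]
30.82 [ 516.4 -178.2  186. ] [-3.142 -0.     1.511] [-0.  -0.  -0.3]
[520.93631303 -94.89894615 355.02310972]
red [248.   5.] 257 mean [499.9 -37.4  87.2] ztop 91.8 tip [499.8 -37.4  87.4] fit [array([497.4, -36.3]), np.float64(1.8)]
red [394.  75.] 1461 mean [604.7 -85.2  56. ] ztop 58.9 tip [604.7 -85.2  56. ] fit [array([601.1, -93.7]), np.float64(4.4)]
stop top ((501.2908020019531, -78.29837036132812), (53.149600982666016, 38.595462799072266), 86.5919189453125) 3848
565 14 z [56.5 57.4]
575 185 z [56.  57.4]
585 191 z [55.8 57.2]
595 195 z [55.8 57.2]
605 205 z [55.6 57. ]
615 293 z [56.8 58.7]
625 291 z [57.2 58.7]
635 99 z [56.1 58. ]
```

View pics/w11.png

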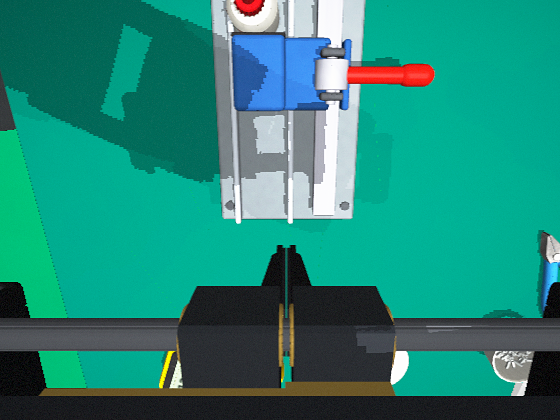

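The lever is flat (rod top at a constant z ≈ 57 along its length) and the stop has not moved. One last look at the row.

```bash
python3 -m inch '[[0,0,0,5,0,-4,1],[0,0,0,5,0,0,1],[0,0,0,5,0,0,1],[0,0,0,2,0,0,1],[0,0,0,0,0,0,1],[0,0,0,0,0,0,1],[0,0,0,0,0,0,1]]'| grep -E "t:|eef|ft"; python3 w.py w12.png;  python3 - <<'E'
from m import *
c=env.read_camera('wrist'); W=cloud(c)
for m0 in [(511,77),(508,42),(502,4),(500,-33)]:
    B=W[np.hypot(W[...,0]-m0[0],W[...,1]-m0[1])<19]; q=B[(B[:,2]>30)&(B[:,2]<50)]; p=B[B[:,2]>100]
    print(m0,'tip',np.round(p.mean(0),1),len(p),'zmax',np.round(np.nanmax(B[:,2]),1))
m=(abs(W[...,0]-507)<15)&(W[...,1]>88)&(W[...,1]<125)&(W[...,2]>65)&(W[...,2]<85); Q=W[m]; print('cheek',np.round(np.percentile(Q[:,1],[1,5,50]),1))
E
```

```text
t: 31.8
eef_pos: [526.0, -11.1, 225.3]
tcp_rot: [-3.141, -0.0, 1.509]
ft_force: [0.7, -1.2, 0.0]
31.8 [526.  -11.1 225.3] [-3.141 -0.     1.509] [ 0.7 -1.2  0. ]
[530.7522141   72.24175947 394.20576763]
red [260.  89.] 413 mean [510.3  77.6  89.5] ztop 108.5 tip [510.   77.7 105.6] fit [array([509.6,  76.7]), np.float64(2.0)]
red [263. 136.] 375 mean [510.4  41.3  89.2] ztop 108.0 tip [510.2  41.4 105.5] fit [array([509.2,  39.9]), np.float64(2.1)]
red [257. 178.] 320 mean [502.1   6.1  89.5] ztop 108.6 tip [501.4   5.8 105.8] fit [array([502.1,   3.9]), np.float64(1.9)]
red [259. 219.] 333 mean [500.6 -30.2  89.5] ztop 108.1 tip [499.7 -30.8 105.2] fit [array([500. , -33.6]), np.float64(1.8)]
red [369. 251.] 789 mean [604.7 -82.6  55.4] ztop 58.8 tip [604.5 -82.8  55.7] fit [array([606.8, -62.7]), np.float64(3.8)]
(511, 77) tip [509.7  77.7 105.3] 42 zmax 110.6
(508, 42) tip [509.2  24.9 314.6] 2345 zmax 327.3
(502, 4) tip [504.3  14.7 327.1] 9515 zmax 341.7
(500, -33) tip [499.6 -30.6 105.1] 36 zmax 111.3
cheek [ 88.2  89.2 100.9]
```

View pics/w12.png

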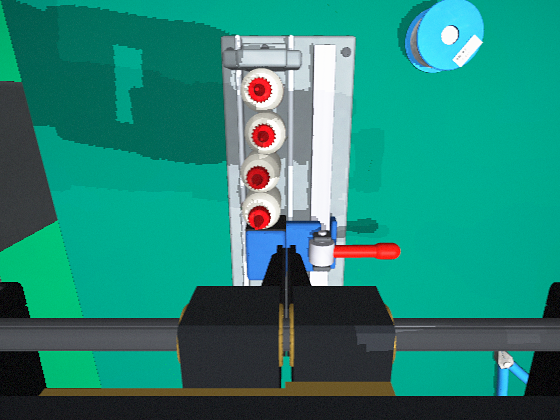

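The view shows four bottles in a closed, upright row at col ~260, rows 89–219, between cheek and stop. The lever is flat, the reel has not moved and the robot is clear of everything. Handing in.

```bash
python3 -c "
from cell import env
print(env.job_done())"
```

```text
the job is handed in; nothing more can be done
None
```

I handed the job in at about 32 s: all four bottles stand upright in a closed row between cheek and stop and the cam lever is flat, but hand-in returned no verdict and I could not measure the bottle_c–bottle_d contact force (I pushed the stop home with about 15 N).

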